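# Pack the lunch cutlery cases and put the rest in the drawer tray

## Task

Pack the two lunch cutlery cases from the washed cutlery on the drying mat, so that each case holds one fork and one spoon lying fully down in their recesses; each case already has one of the two, so skip that kind there and leave the packed piece where it is. Put what is left over into the drawer tray: the spare fork flat in the long bay, the teaspoon flat in the short bay beside it. Lay the pieces down rather than dropping them.

Things in the scene. Friction and masses are not known exactly. Their poses are not given: they have to be found in the camera images.
- case_1: fixed open wooden cutlery case, 234 (x) x 119 (y) x 20 high; origin centre of underside, z up, recess floors at z 4. Recesses along x, 222 long, centred at x 0: fork channel, 40 wide, at y -33.5; spoon recess at y 26.5, 54 wide at +x (bowl), 34 at -x (handle; too narrow for a bowl). From x -40 to 40 no walls, only floor (finger groove). Sizes in mm. Like case_2; either one may be the case that lacks the fork.
- case_2: fixed open wooden cutlery case, 234 (x) x 119 (y) x 20 high; origin centre of underside, z up, recess floors at z 4. Recesses along x, 222 long, centred at x 0: fork channel, 40 wide, at y -33.5; spoon recess at y 26.5, 54 wide at +x (bowl), 34 at -x (handle; too narrow for a bowl). From x -40 to 40 no walls, only floor (finger groove). Sizes in mm. Like case_1; either one may be the case that lacks the fork.
- drawer_tray: fixed wooden drawer organiser, 240 (x) x 119 (y) mm, walls 5 mm thick, 24 mm high; origin centre of underside, z up, floor at z 4 mm. Long bay 230 x 52, centre x 0, y -28.5; its sides are scooped down to the floor at x -40 to 37. Short bay 150 x 52, centre x -40, y 28.5; sides scooped at x -80 to 0. The compartment at x 40 to 115 holds two corks.
- fork_packed: steel table fork, 205 x 28 x 16 mm, tines at its +x end, handle at its -x end; origin at the centre of its underside, z up. Gripped across its middle the fingers stop about 23 mm apart; arched, 16 mm high at the middle. It already lies in the fork recess of one of the cases and stays there.
- spoon_packed: steel table spoon, 199 x 41 x 16 mm, bowl at its +x end, handle at its -x end; origin at the centre of its underside, z up. Gripped across its middle the fingers stop about 31 mm apart; arched, 16 mm high at the middle. It already lies in the spoon recess of one of the cases and stays there.
- fork_1: steel table fork, 205 x 28 x 16 mm, tines at its +x end, handle at its -x end; origin at the centre of its underside, z up. Gripped across its middle the fingers stop about 23 mm apart; arched, 16 mm high at the middle. It lies on the dark drying mat (mat top 3 mm above the worktop); identical to fork_2, and either may be the spare.
- fork_2: steel table fork, 205 x 28 x 16 mm, tines at its +x end, handle at its -x end; origin at the centre of its underside, z up. Gripped across its middle the fingers stop about 23 mm apart; arched, 16 mm high at the middle. It lies on the dark drying mat (mat top 3 mm above the worktop); identical to fork_1, and either may be the spare.
- spoon_1: steel table spoon, 199 x 41 x 16 mm, bowl at its +x end, handle at its -x end; origin at the centre of its underside, z up. Gripped across its middle the fingers stop about 31 mm apart; arched, 16 mm high at the middle. It lies on the dark drying mat (mat top 3 mm above the worktop).
- teaspoon_1: steel teaspoon, 130 x 26 x 11 mm, bowl at its +x end, handle at its -x end; origin at the centre of its underside, z up. Gripped across its middle the fingers stop about 21 mm apart; arched, 11 mm high at the middle. It lies on the dark drying mat (mat top 3 mm above the worktop).
Things that resemble listed ones, but are neither listed nor needed, are in the scene too. Leave any blue look-alike of the fork_1 alone.

How it is judged:
By the outcome, as a careful person would: the job done as asked, in the order asked, and still so for the second after the job is handed in, with the robot touching nothing.
It also fails if it takes over 96 s, if anything falls off the work surface, if the arm or the gripper's body presses on something with over 40 N, if the wrist force passes 120 N, or if a joint passes its speed limit or range.

## Robot

A 6-joint arm with a two-finger parallel gripper is mounted at the origin on the work surface; the furniture and walls round the work are solid. World frame = base frame: x ahead of the robot, y to its left, z up, the work surface at z = 0. Lengths are in m, angles in degrees, forces in N, time in s.
With the tool pointing down it reaches from about 0.35 to 0.875 m from the base axis. Payload 4.2 kg.
Tool frame: the origin (TCP) lies midway between the tips of the shut fingers; the grasp point (between the pads) lies 19 mm behind it; z points along the fingers, y is the direction in which the jaws open and shut (so a half turn about z gives the same grasp; the last joint's range is limited). The gripper opens to 87 mm and grips with 3 to 60 N. Pads are 19 mm wide; open, the fingers measure 117 mm over their backs; the gripper's body (75 mm by 190 mm) begins 51 mm behind the grasp point.
Start: joints at [82.139, 22.042, 0.453, 0, -68.411, -14.817], TCP at [0.241, 0.577, 0.189] pointing down, gripper open.
Joint ranges: [-179.83, 179.83], [-69.29, 118.12], [-61.27, 80.66], [-181.25, 117.63], [-171.15, -9.14], [-177.46, 177.46]. Speed limits (degrees/s): [159.86, 159.86, 180, 180, 180, 180].

## Interface

Orientations are given as a 3x3 rotation matrix whose columns are the frame's x, y, z axes.
In Python, from station import r gives the robot as it stands.
- The arm moves only by the tool carry_out, never from a script. Its argument "steps" is a list of rows, each a list of 2 entries, a list of its own where there are three numbers: the shift along the tool's x, y, z in cm, then the turn about the tool's z in degrees. In form: [[[x, y, z], twist], ...]. A call has 1 to 20 rows; each row is the pose to reach, as a shift and turn from the pose measured when the call began, along the tool's axes at that moment; what a row does not reach only later rows make up. A row lasts 1/10 s, in which the tool goes at most 50 mm and 8.59 degrees, less where a joint would pass 70% of its speed; a pose out of reach is approached as far as the arm can. A call with a gripper value outside its range is refused whole. "gripper" is the gripper's target within -1 to 1 (fully open at 1, half-way at 0, shut at -1), set as the call begins (left out, the last holds). The fingers move at their own pace and stop on an object; the grip force is fixed at half the most. Time passes only in rows, so rows that repeat a pose let the fingers close. It gives the time, the measured TCP pose, the force and the opening at its end, in the units of the state.
- r.sense(): the state, without advancing time (a new reading comes with each control period).
- r.capture(name): name is "scene" or "top" or "wrist"; returns the picture (400x640x3 uint8, red, green, blue); there is no depth.
- r.calibration(name): a dict with "camera_matrix" (3x3 intrinsics, pixels), "D" ([k1, k2, p1, p2, k3] as OpenCV has them; the pictures are not rectified), "world_from_camera" (4x4, takes a point from camera to world coordinates). Camera axes: x right, y up, looking along -z (the intrinsics and any distortion apply to the point x, -y, -z); pixel columns grow to the right and rows downward; lengths in m; the calibration is good to about 2 mm. A picture is of the moment at which its call begins: read the wrist's pose just before it. calibration takes no time and is no camera call; for the wrist camera it gives the pose at the moment of the call.
- r.finish_job(): hands the job in, once; it reports no verdict.
Trained networks look in the newest picture that a camera, given by its name, has taken for a name from the list of things; names that differ only in an ending like _2 or _b are one class to them, and where a whole thing is asked for, a point or a joint stands for the part that bears it (a point fixed in the world has none). Each returns a list of dicts, best first, with "confidence" (0 to 1); they miss things now and then, are a little off and sometimes report something else, mostly with a low value. They report only what shows in the picture. A call takes as long as a camera call. They do not tell look-alikes from the thing itself.
- r.cut_out(camera, target): "pixels" (400x640 bool, what is visible of it).
- r.place_of(camera, target): "centre" ([x, y, z] in m, in world coordinates, good to about 4 mm: a listed point, or the origin of a listed thing).
The state is a dict: "time_s": time; "joints": joint angles; "joint_velocities": joint speeds; "effort": joint torques, N m; "tcp_pos": TCP position; "ee_rot": TCP orientation; "wrist_force": force on the tool from outside, world axes, zero at the start; "moment": the same for the moment, N m; "gripper_width": opening from 0.0 (shut) to 1.0 (fully open).
Only numpy, scipy, OpenCV 4.12 (cv2) and the standard library are available. Lean on these libraries where they do the work, as an engineer would, in place of code of your own. Each camera call takes 0.05 s, during which the arm holds its last target. There are 200 camera calls.

## Working session

There is one attempt and no reset: what is moved stays moved. The work goes in short steps, Python scripts to look and compute and a tool call to move; the robot and the scene stay as the last step left them, time stands still between calls to the robot, and variables do not carry over. Pictures are saved under pics/ and viewed, about 12 in all and at most 16, crops included, and the job is handed in when it is done.

Besides the shell and the picture viewer there is one more tool, called after ">>>" as name(argument=value, ...) on one line, values as JSON. carry_out: Moves the arm, as the interface text tells. Its arguments: {"type":"object","properties":{"steps":{"type":"array","items":{"type":"array"}},"gripper":{"type":"number"}},"required":["steps"]}

```bash
ls; mkdir -p pics; python3 - <<'E'
from station import r
import cv2,numpy as np
s=r.sense();print(s['time_s'],s['tcp_pos'],s['ee_rot'],s['gripper_width'])
for n in("top","scene"):
    im=r.capture(n);cv2.imwrite(f'pics/{n}0.png',im[:,:,::-1])
    c=r.calibration(n);print(n,np.round(c['camera_matrix'],1).tolist(),c['D'],np.round(c['world_from_camera'],3).tolist())
E
```

```text
pics
0.0 [0.24068327 0.57603995 0.18755104] [[ 9.22615923e-01 -3.85719201e-01 -7.45321963e-04]
 [-3.85719904e-01 -9.22613575e-01 -2.08513589e-03]
 [ 1.16632789e-04  2.21126509e-03 -9.99997548e-01]] 1.0015806641199936
top [[487.3, 0.0, 324.2], [0.0, 487.3, 195.1], [0.0, 0.0, 1.0]] [-0.15111625  0.          0.          0.          0.        ] [[-0.278, 0.927, -0.251, 0.022], [-0.961, -0.269, 0.07, 0.16], [-0.003, 0.26, 0.965, 1.598], [0.0, 0.0, 0.0, 1.0]]
scene [[481.0, 0.0, 323.3], [0.0, 481.0, 193.2], [0.0, 0.0, 1.0]] [-0.01862829  0.          0.          0.          0.        ] [[0.844, 0.371, -0.388, -0.099], [-0.537, 0.611, -0.582, -0.781], [0.022, 0.699, 0.715, 1.066], [0.0, 0.0, 0.0, 1.0]]
```

View pics/top0.png

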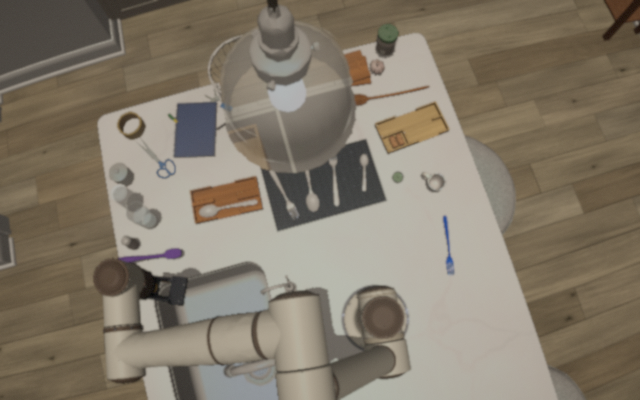

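View pics/scene0.png

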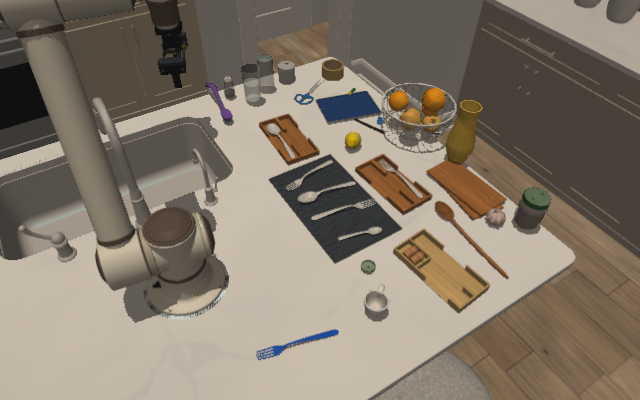

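The top view shows the mat at (320,185) with fork (283,195), spoon (311,190), fork (335,180) and teaspoon (364,170). The left case (226,200) holds a spoon, and the case under the lamp holds a fork (scene 400,180). The tray is at scene (440,268). Look-alikes are the blue fork (447,245), the purple spoon (scene 220,100), the wooden spoon and the packed pieces.

```bash
cat > h.py <<'E'
from station import r
import cv2,numpy as np
def world(cal,px,z):
    px=np.asarray(px,float).reshape(-1,1,2)
    n=cv2.undistortPoints(px,cal['camera_matrix'],np.array(cal['D'])).reshape(-1,2)
    T=np.array(cal['world_from_camera']);d=np.c_[n[:,0],-n[:,1],-np.ones(len(n))]@T[:3,:3].T
    o=T[:3,3];return o+d*((z-o[2])/d[:,2])[:,None]
def pix(cal,P):
    T=np.linalg.inv(np.array(cal['world_from_camera']));p=np.asarray(P,float).reshape(-1,3)@T[:3,:3].T+T[:3,3]
    p=p*[1,-1,-1];return cv2.projectPoints(p,np.zeros(3),np.zeros(3),cal['camera_matrix'],np.array(cal['D']))[0].reshape(-1,2)
def masks(cam,name,z,minc=.3):
    cal=r.calibration(cam);out=[]
    for d in r.cut_out(cam,name):
        m=d['pixels']
        if d['confidence']<minc or m.sum()<20: continue
        yx=np.argwhere(m);w=world(cal,yx[:,::-1],z)[:,:2]
        (c,s,a)=cv2.minAreaRect((w*1000).astype(np.float32))
        if s[0]<s[1]: s=(s[1],s[0]);a+=90
        # wide end: centroid of mask vs rect centre
        u=np.array([np.cos(np.radians(a)),np.sin(np.radians(a))]);t=(w*1000-c)@u
        v=(w*1000-c)@[-u[1],u[0]]
        wid=[np.ptp(v[(t>.3*s[0])]) if (t>.3*s[0]).any() else 0,np.ptp(v[(t<-.3*s[0])]) if (t<-.3*s[0]).any() else 0]
        out.append(dict(conf=round(float(d['confidence']),2),c=np.round(c,1).tolist(),size=np.round(s,0).tolist(),ang=round(a%180,1),wid=np.round(wid,0).tolist(),px=yx.mean(0)[::-1].round().tolist(),m=m))
    return out
def show(cam,name,z,minc=.3):
    for o in masks(cam,name,z,minc): o.pop('m');print(name,o)
E
python3 - <<'E'
from h import *
r.capture('scene')
for n,z in(('fork_1',.012),('spoon_1',.012),('teaspoon_1',.01),('case_1',.02),('drawer_tray',.024)):
    show('scene',n,z)
    for d in r.place_of('scene',n): print('  place',round(float(d['confidence']),2),np.round(np.array(d['centre'])*1000).tolist(),pix(r.calibration('scene'),d['centre']).round()[0].tolist())
im=r.capture('scene');cv2.imwrite('pics/crop.png',cv2.resize(im[100:320,220:500,::-1],None,fx=2.8,fy=2.7,interpolation=cv2.INTER_CUBIC))
print(r.sense()['time_s'])
E
```

```text
fork_1 {'conf': 0.77, 'c': [485.5, -14.0], 'size': [196.0, 30.0], 'ang': 169.2, 'wid': [23.0, 30.0], 'px': [344.0, 209.0]}
fork_1 {'conf': 0.65, 'c': [176.0, -310.2], 'size': [159.0, 21.0], 'ang': 167.7, 'wid': [21.0, 14.0], 'px': [304.0, 341.0]}
fork_1 {'conf': 0.6, 'c': [483.3, 170.9], 'size': [182.0, 23.0], 'ang': 14.5, 'wid': [19.0, 23.0], 'px': [308.0, 176.0]}
  place 0.97 [158.0, -305.0, 3.0] [297.0, 344.0]
  place 0.67 [492.0, -5.0, 0.0] [343.0, 210.0]
  place 0.62 [486.0, 177.0, 4.0] [310.0, 174.0]
spoon_1 {'conf': 0.84, 'c': [488.5, 74.2], 'size': [194.0, 41.0], 'ang': 167.7, 'wid': [41.0, 15.0], 'px': [319.0, 193.0]}
spoon_1 {'conf': 0.65, 'c': [493.7, 369.4], 'size': [196.0, 36.0], 'ang': 88.9, 'wid': [36.0, 16.0], 'px': [279.0, 137.0]}
  place 0.6 [489.0, 84.0, 4.0] [326.0, 192.0]
  place 0.19 [725.0, 13.0, 3.0] [400.0, 178.0]
teaspoon_1 {'conf': 0.57, 'c': [478.2, -108.5], 'size': [130.0, 27.0], 'ang': 160.4, 'wid': [15.0, 27.0], 'px': [363.0, 233.0]}
  place 0.63 [477.0, -110.0, 2.0] [359.0, 235.0]
case_1 {'conf': 0.94, 'c': [682.0, -2.1], 'size': [242.0, 132.0], 'ang': 93.9, 'wid': [132.0, 126.0], 'px': [392.0, 184.0]}
case_1 {'conf': 0.63, 'c': [508.4, 358.1], 'size': [254.0, 129.0], 'ang': 86.9, 'wid': [126.0, 125.0], 'px': [289.0, 139.0]}
  place 0.95 [514.0, 367.0, 0.0] [288.0, 140.0]
  place 0.64 [688.0, 6.0, -4.0] [392.0, 185.0]
drawer_tray {'conf': 0.89, 'c': [583.3, -325.2], 'size': [242.0, 132.0], 'ang': 95.3, 'wid': [132.0, 131.0], 'px': [441.0, 270.0]}
drawer_tray {'conf': 0.38, 'c': [475.9, 356.2], 'size': [195.0, 38.0], 'ang': 80.6, 'wid': [38.0, 15.0], 'px': [280.0, 137.0]}
0.7
```

View pics/crop.png

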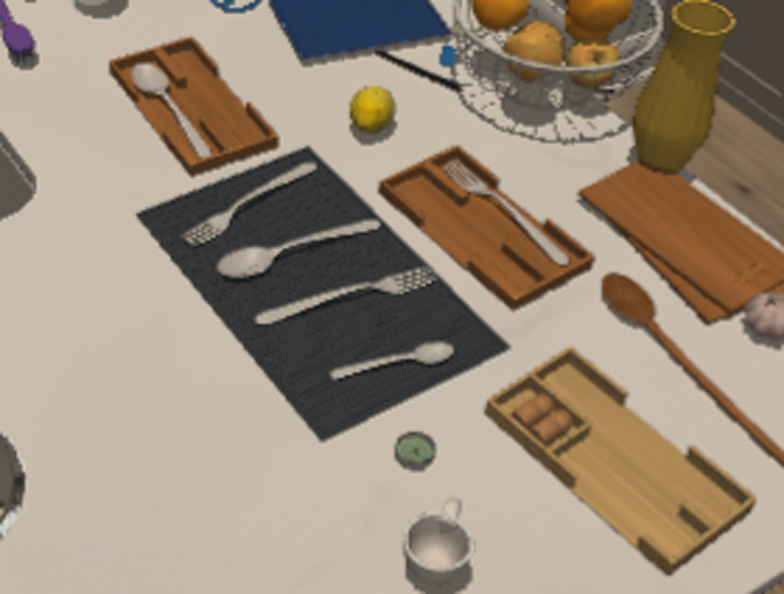

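The crop confirms the choice: case_L (crop 195,105) holds a spoon and lacks a fork. case_R (485,225) holds a fork and lacks a spoon. The steel pieces on the mat run fork A (245,205), spoon (295,250), fork B (345,298), teaspoon (395,360). The tray is at (620,460) with its corks at the upper left. The blue fork, wooden spoon, purple spoon and packed pieces are to be left alone. I'll use fork A for case_L and the spoon for case_R, then put fork B and the teaspoon in the tray.

```bash
python3 - <<'E'
from h import *
s=r.sense();R=np.array(s['ee_rot']);c=r.calibration('wrist');T=np.array(c['world_from_camera'])
print('cam in tool',R.T@(T[:3,3]-s['tcp_pos']),'look dir tool',R.T@-T[:3,2],'up',R.T@T[:3,1],c['camera_matrix'][0][0])
s0=r.calibration('scene');print(world(s0,[[400,145],[385,120],[455,160],[353,147]],0).round(3)[:,:2].tolist())
E
```

```text
cam in tool [ 7.91075907e-02  1.00517823e-04 -1.96298891e-01] look dir tool [-2.86842463e-01  3.16292112e-04  9.57977714e-01] up [ 0.9579772  -0.00099683  0.28684264] 276.0682516354246
[[0.833, 0.146], [0.875, 0.286], [0.943, -0.012], [0.687, 0.221]]
```

>>> carry_out(steps=[[[4,3,0],-8],[[8,6,0],-16],[[12,9,0],-24],[[16,12,0],-32],[[20,15,0],-37],[[24,18,0],-37],[[28,21,0],-37],[[32,24,0],-37],[[36,27,0],-37],[[38,28,0],-37],[[38,28,0],-37]], gripper=1)

```text
time_s: 1.8
tcp_pos: [0.4849, 0.1696, 0.1887]
ee_rot: [[0.97, 0.243, 0.0], [0.243, -0.97, -0.0], [0.0, 0.0, -1.0]]
wrist_force: [-0.6, 0.1, 0.1]
gripper_width: 0.996
```

```bash
python3 - <<'E'
from h import *
s=r.sense();print(s['time_s'],np.round(s['tcp_pos'],4),np.round(s['ee_rot'],3).tolist(),np.round(s['joints']).tolist())
im=r.capture('wrist');cv2.imwrite('pics/w1.png',im[:,:,::-1])
for n,z in(('fork_1',.012),('spoon_1',.012),('case_1',.024)): show('wrist',n,z)
E
```

```text
1.8 [0.4849 0.1696 0.1887] [[0.97, 0.243, 0.0], [0.243, -0.97, -0.0], [0.0, 0.0, -1.0]] [37.0, 11.0, -15.0, 0.0, -64.0, 67.0]
fork_1 {'conf': 0.66, 'c': [488.1, 180.4], 'size': [194.0, 26.0], 'ang': 14.4, 'wid': [14.0, 26.0], 'px': [316.0, 164.0]}
spoon_1 {'conf': 0.68, 'c': [488.6, 90.3], 'size': [201.0, 41.0], 'ang': 0.1, 'wid': [17.0, 40.0], 'px': [378.0, 196.0]}
case_1 {'conf': 0.91, 'c': [512.6, 367.6], 'size': [235.0, 118.0], 'ang': 87.3, 'wid': [118.0, 118.0], 'px': [178.0, 114.0]}
case_1 {'conf': 0.83, 'c': [683.3, 14.1], 'size': [234.0, 120.0], 'ang': 93.7, 'wid': [101.0, 119.0], 'px': [488.0, 58.0]}
```

View pics/w1.png

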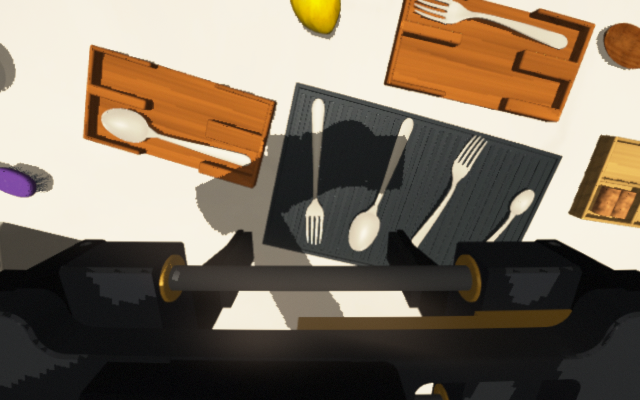

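The wrist view shows fork A vertical from (318,98) to (315,245) with the tines nearest, the spoon at (378,190), and fork B and the teaspoon to the right. case_L is fully visible with corners (92,46), (275,98), (255,186), (85,136).

```bash
python3 - <<'E'
from h import *
c=r.calibration('wrist')
e=world(c,[[318,98],[315,245]],.006)*1000;print(e.round(1)[:,:2].tolist(),e.mean(0).round(1),np.linalg.norm(e[0]-e[1]))
k=world(c,[[92,46],[275,98],[255,186],[85,136]],.02)*1000;print(k.round(1)[:,:2].tolist(),k.mean(0).round(1))
for n in('fork_1','case_1'):
    for d in r.place_of('wrist',n): print(n,round(float(d['confidence']),2),np.round(np.array(d['centre'])*1000,1).tolist())
for o in masks('wrist','fork_1',.006)[:1]:
    m=o['m'];yx=np.argwhere(m);ys=yx[:,0];print('rows',ys.min(),ys.max())
    for y in (160,165,170,175,180): 
        x=yx[ys==y][:,1];print(y,x.min(),x.max(),world(c,[[ (x.min()+x.max())/2,y]],.015)[0].round(4)[:2])
E
```

```text
[[582.9, 200.5], [379.6, 153.2]] [481.3 176.8   6. ] 208.73981365820862
[[574.2, 481.9], [568.8, 252.2], [451.3, 255.3], [462.1, 487.3]] [514.1 369.2  20. ]
fork_1 0.82 [496.4, -5.7, 4.1]
fork_1 0.62 [481.3, 172.5, 2.7]
case_1 0.95 [687.8, 4.0, -0.6]
case_1 0.9 [514.5, 368.4, -2.3]
case_1 0.45 [491.2, 371.5, 7.9]
rows 98 238
160 313 319 [0.5056 0.1834]
165 313 318 [0.4989 0.1824]
170 313 317 [0.4921 0.1814]
175 313 317 [0.4854 0.1797]
180 313 317 [0.4787 0.178 ]
```

>>> carry_out(steps=[[[0,-0.9,4],0],[[0,-0.9,9],0],[[0,-0.9,14],0],[[0,-0.9,17],0],[[0,-0.9,18.2],0],[[0,-0.9,18.2],0],[[0,-0.9,18.2],0]])

```text
time_s: 2.85
tcp_pos: [0.4821, 0.1827, 0.0081]
ee_rot: [[0.968, 0.25, 0.003], [0.25, -0.968, 0.002], [0.003, -0.001, -1.0]]
wrist_force: [1.0, -0.6, 0.6]
gripper_width: 0.999
```

>>> carry_out(steps=[[[0,0,0],0],[[0,0,0],0],[[0,0,0],0],[[0,0,0],0],[[0,0,0],0],[[0,0,0],0],[[0,0,0],0],[[0,0,0],0]], gripper=-1)

```text
time_s: 3.65
tcp_pos: [0.482, 0.1827, 0.0081]
ee_rot: [[0.968, 0.25, 0.002], [0.25, -0.968, 0.001], [0.003, -0.001, -1.0]]
wrist_force: [0.7, -0.4, -0.7]
gripper_width: 0.358
```

>>> carry_out(steps=[[[0,0,0],0],[[0,0,0],0],[[0,0,0],0],[[0,0,0],0]])

```text
time_s: 4.05
tcp_pos: [0.4821, 0.1827, 0.008]
ee_rot: [[0.968, 0.25, 0.002], [0.25, -0.968, 0.001], [0.003, -0.001, -1.0]]
wrist_force: [0.6, -0.9, 0.1]
gripper_width: 0.027
```

>>> carry_out(steps=[[[0,0,-5],0],[[0,0,-10],0],[[0,0,-15],0],[[0,0,-18],0],[[0,0,-18],0],[[0,0,-18],0]])

```text
time_s: 4.65
tcp_pos: [0.4814, 0.1825, 0.1884]
ee_rot: [[0.968, 0.25, 0.003], [0.25, -0.968, 0.003], [0.004, -0.002, -1.0]]
wrist_force: [0.7, 0.4, -2.0]
gripper_width: 0.005
```

```bash
python3 - <<'E'
from h import *
s=r.sense();print(s['time_s'],np.round(s['tcp_pos'],4),s['gripper_width'])
im=r.capture('wrist');cv2.imwrite('pics/w2.png',im[:,:,::-1])
show('wrist','fork_1',.006)
E
```

```text
4.65 [0.4814 0.1825 0.1884] 0.004775103528333348
fork_1 {'conf': 0.81, 'c': [492.6, 179.0], 'size': [181.0, 25.0], 'ang': 14.2, 'wid': [15.0, 25.0], 'px': [326.0, 165.0]}
fork_1 {'conf': 0.79, 'c': [493.2, -10.2], 'size': [164.0, 25.0], 'ang': 171.5, 'wid': [16.0, 25.0], 'px': [454.0, 197.0]}
```

View pics/w2.png

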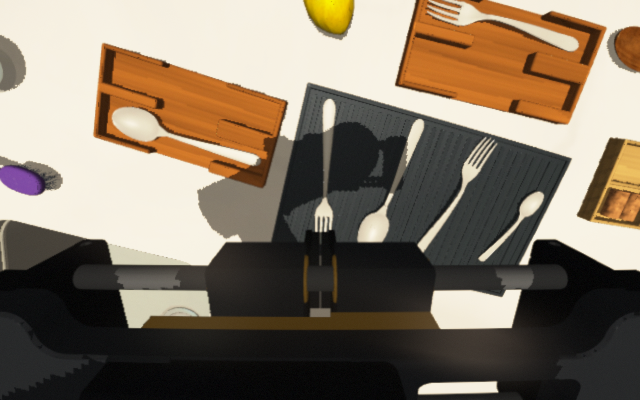

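The gripper shut on nothing and the fork still lies with its handle tip at (329,100). I'll check heights and positions by triangulating before trying again.

```bash
python3 - <<'E'
from h import *
cs=r.calibration('scene');cw=r.calibration('wrist')
S=lambda x,y:[220+x/2.8,100+y/2.7]
def ray(c,p):
    a=world(c,[p],0.)[0];o=np.array(c['world_from_camera'])[:3,3];return o,(a-o)/np.linalg.norm(a-o)
for n,ps,pw in(('fork handle tip',S(313,168),(329,100)),('fork B tine tip',S(435,273),(490,138)),('spoon handle tip',S(379,225),(419,121)),('mat corner far',S(308,148),(310,85)),('mat corner right',S(508,347),(570,158)),('tea bowl',S(452,350),(540,192))):
    o1,d1=ray(cs,ps);o2,d2=ray(cw,pw)
    t=np.linalg.lstsq(np.c_[d1,-d2],o2-o1,rcond=None)[0];a=o1+d1*t[0];b=o2+d2*t[1]
    print(n,(a*1000).round(),(b*1000).round())
print(pix(cw,r.sense()['tcp_pos']),world(cw,[[329,100]],.006))
im=r.capture('scene');cv2.imwrite('pics/s2.png',cv2.resize(im[80:240,200:480,::-1],None,fx=2.8,fy=2.8,interpolation=cv2.INTER_CUBIC))
print(pix(cs,r.sense()['tcp_pos']))
E
```

```text
fork handle tip [583. 195.  -2.] [582. 195.  -2.]
fork B tine tip [594. -30.   7.] [591. -28.   5.]
spoon handle tip [591.  70.   1.] [587.  72.   0.]
mat corner far [594. 223.   4.] [593. 224.   4.]
mat corner right [ 596. -154.    2.] [ 596. -154.    2.]
tea bowl [ 541. -130.    8.] [ 539. -130.    7.]
[[319.48081129 225.52517352]] [[0.58138441 0.1955273  0.006     ]]
[[307.28636134 129.09482177]]
```

View pics/s2.png

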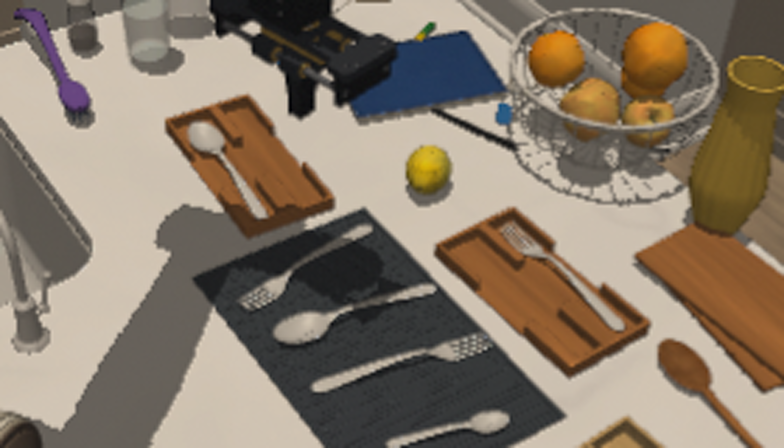

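The geometry agrees within about 3 mm, but in the scene crop the fingertips at (300,108) sit about 2 cm above the point predicted from the reported TCP, (300,137). So the fingers closed above the fork. I'll go down again in guarded steps.

>>> carry_out(steps=[[[-0.2,1.1,0],0],[[-0.2,1.1,0],0],[[-0.2,1.1,0],0],[[-0.2,1.1,0],0],[[-0.2,1.1,5],0],[[-0.2,1.1,10],0],[[-0.2,1.1,14],0],[[-0.2,1.1,17],0],[[-0.2,1.1,18],0],[[-0.2,1.1,18],0],[[-0.2,1.1,18],0]], gripper=1)

```text
time_s: 5.9
tcp_pos: [0.4827, 0.1714, 0.0077]
ee_rot: [[0.968, 0.251, 0.002], [0.251, -0.968, 0.001], [0.002, -0.0, -1.0]]
wrist_force: [1.8, -0.4, 0.7]
gripper_width: 0.925
```

>>> carry_out(steps=[[[0,0,0.4],0],[[0,0,0.8],0],[[0,0,0.8],0]])

```text
time_s: 6.2
tcp_pos: [0.4827, 0.1715, 0.0]
ee_rot: [[0.968, 0.251, 0.002], [0.251, -0.968, 0.001], [0.003, -0.001, -1.0]]
wrist_force: [-0.5, -0.4, -1.2]
gripper_width: 0.998
```

No contact at TCP z = 0, so the tips really are higher than reported. I'll continue in small steps.

>>> carry_out(steps=[[[0,0,0.3],0],[[0,0,0.6],0],[[0,0,0.8],0],[[0,0,0.8],0]])

```text
time_s: 6.6
tcp_pos: [0.4824, 0.1713, -0.0084]
ee_rot: [[0.968, 0.251, 0.002], [0.251, -0.968, 0.001], [0.002, -0.0, -1.0]]
wrist_force: [-0.2, 0.1, 0.3]
gripper_width: 1.002
```

>>> carry_out(steps=[[[0,0,0.2],0],[[0,0,0.4],0],[[0,0,0.4],0]])

```text
time_s: 6.9
tcp_pos: [0.4823, 0.1712, -0.0127]
ee_rot: [[0.968, 0.251, 0.001], [0.251, -0.968, 0.0], [0.001, -0.0, -1.0]]
wrist_force: [-0.5, -0.8, 0.5]
gripper_width: 0.995
```

>>> carry_out(steps=[[[0,0,0.2],0],[[0,0,0.2],0]])

```text
time_s: 7.1
tcp_pos: [0.4821, 0.1711, -0.015]
ee_rot: [[0.968, 0.25, 0.001], [0.25, -0.968, 0.0], [0.001, -0.0, -1.0]]
wrist_force: [-0.2, -0.0, -0.1]
gripper_width: 1.0
```

>>> carry_out(steps=[[[0,0,0.2],0],[[0,0,0.2],0]])

```text
time_s: 7.3
tcp_pos: [0.4819, 0.1709, -0.0173]
ee_rot: [[0.968, 0.25, 0.0], [0.25, -0.968, -0.0], [0.0, 0.0, -1.0]]
wrist_force: [-0.8, 0.0, 0.0]
gripper_width: 1.003
```

>>> carry_out(steps=[[[0,0,0],0],[[0,0,0],0],[[0,0,0],0],[[0,0,0],0],[[0,0,0],0],[[0,0,0],0],[[0,0,0],0],[[0,0,0],0],[[0,0,0],0],[[0,0,0],0],[[0,0,0],0],[[0,0,0],0]], gripper=-1)

```text
time_s: 8.5
tcp_pos: [0.4827, 0.1717, -0.0157]
ee_rot: [[0.968, 0.251, 0.002], [0.251, -0.968, 0.001], [0.002, -0.0, -1.0]]
wrist_force: [-8.2, 4.3, 20.4]
gripper_width: 0.037
```

```bash
python3 - <<'E'
from h import *
s=r.sense();print(s['wrist_force'],s['gripper_width'],s['tcp_pos'])
im=r.capture('scene');a=cv2.resize(im[100:240,230:400,::-1],None,fx=4,fy=4,interpolation=cv2.INTER_CUBIC)[:590]
cv2.imwrite('pics/s3.png',a);print((pix(r.calibration('scene'),s['tcp_pos'])-[230,100])*4)
E
```

```text
[-8.1891627   4.2600217  20.40408385] 0.0370038958309182 [ 0.48265877  0.17171577 -0.01572327]
[[318.25040318 320.95157315]]
```

View pics/s3.png

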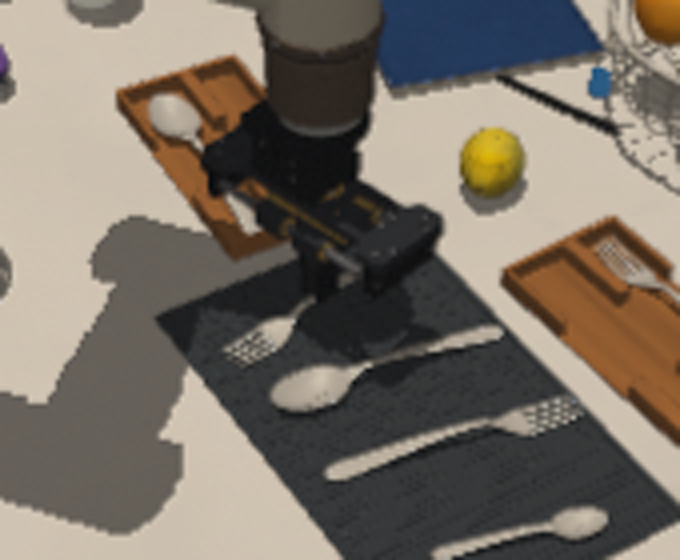

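The closed fingertips are pressing on top of the fork (20 N up). Both camera views put the real tips about 31–33 mm behind the reported TCP. I'll lift, open and go deeper with guarding.

>>> carry_out(steps=[[[0,0,-2],0],[[0,0,-3],0],[[0,0,-3],0],[[0,0,-3],0]], gripper=-1)

```text
time_s: 8.95
tcp_pos: [0.4823, 0.1718, 0.0144]
ee_rot: [[0.968, 0.251, 0.002], [0.251, -0.968, 0.001], [0.002, -0.001, -1.0]]
wrist_force: [0.6, 0.4, -0.1]
gripper_width: 0.004
```

>>> carry_out(steps=[[[0,0,0],0],[[0,0,0],0],[[0,0,0],0],[[0,0,0],0],[[0,0,0],0],[[0,0,0],0],[[0,0,0],0],[[0,0,0],0],[[0,0,1.5],0],[[0,0,3],0],[[0,0,3.5],0],[[0,0,3.8],0],[[0,0,3.8],0]], gripper=1)

```text
time_s: 10.25
tcp_pos: [0.4825, 0.1719, -0.0236]
ee_rot: [[0.968, 0.251, 0.002], [0.251, -0.968, 0.001], [0.002, -0.001, -1.0]]
wrist_force: [0.1, 0.1, -0.4]
gripper_width: 0.987
```

>>> carry_out(steps=[[[0,0,0.2],0],[[0,0,0.2],0]])

```text
time_s: 10.45
tcp_pos: [0.4827, 0.172, -0.0253]
ee_rot: [[0.968, 0.251, 0.002], [0.251, -0.968, 0.001], [0.002, -0.001, -1.0]]
wrist_force: [-0.1, -0.4, 0.8]
gripper_width: 0.998
```

>>> carry_out(steps=[[[0,0,0],0],[[0,0,0],0],[[0,0,0],0],[[0,0,0],0],[[0,0,0],0],[[0,0,0],0],[[0,0,0],0],[[0,0,0],0],[[0,0,0],0],[[0,0,0],0],[[0,0,0],0],[[0,0,0],0]], gripper=-1)

```text
time_s: 11.65
tcp_pos: [0.4827, 0.172, -0.0254]
ee_rot: [[0.968, 0.251, 0.002], [0.251, -0.968, 0.001], [0.002, -0.001, -1.0]]
wrist_force: [0.9, 0.7, -0.0]
gripper_width: 0.203
```

>>> carry_out(steps=[[[0,0,-3],0],[[0,0,-7],0],[[0,0,-12],0],[[1,-2,-15],8],[[2,-4,-15],16],[[4,-6,-15],24],[[5,-8,-15],32],[[6,-10,-15],40],[[7,-12,-15],48],[[8,-14,-15],56],[[10,-16,-15],64],[[11,-17,-15],72],[[11,-17,-15],80],[[11,-17,-15],88],[[11,-17,-15],96],[[11,-17,-15],104],[[11,-17,-15],107],[[11,-17,-15],107],[[11,-17,-15],107]])

```text
time_s: 13.55
tcp_pos: [0.546, 0.3638, 0.1247]
ee_rot: [[-0.042, -0.999, 0.002], [-0.999, 0.042, 0.001], [-0.001, -0.002, -1.0]]
wrist_force: [-0.6, 0.7, -0.8]
gripper_width: 0.205
```

```bash
cat >> h.py <<'E'
def look(name,view=True):
    c=r.calibration('wrist');s=r.sense();im=r.capture('wrist');np.savez('last.npz',im=im,K=c['camera_matrix'],D=c['D'],T=c['world_from_camera'])
    cv2.imwrite(f'pics/{name}.png',im[:,:,::-1]);R=np.array(s['ee_rot'])
    print(s['time_s'],'tcp',np.round(s['tcp_pos'],4).tolist(),'yaw',np.degrees(np.arctan2(R[1,0],R[0,0])).round(2),'w',round(s['gripper_width'],3))
    return c
E
python3 - <<'E'
from h import *
look('w3')
for n,z in(('fork_1',.15),('case_1',.022)): show('wrist',n,z)
E
```

```text
13.55 tcp [0.546, 0.3638, 0.1247] yaw -92.4 w 0.205
fork_1 {'conf': 0.81, 'c': [546.7, 342.1], 'size': [168.0, 27.0], 'ang': 87.8, 'wid': [27.0, 16.0], 'px': [321.0, 174.0]}
case_1 {'conf': 0.75, 'c': [514.4, 355.6], 'size': [207.0, 118.0], 'ang': 87.0, 'wid': [106.0, 118.0], 'px': [352.0, 161.0]}
```

View pics/w3.png

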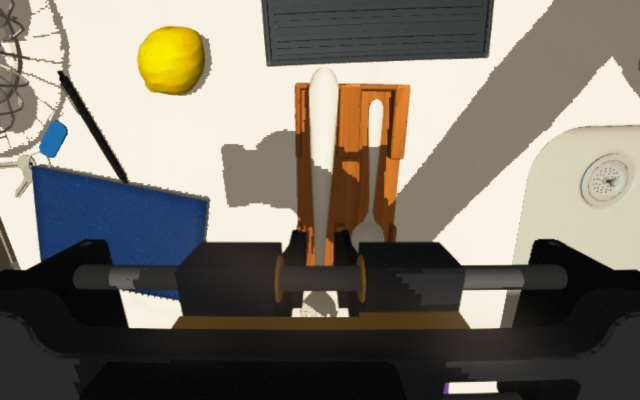

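The fork is held, with its handle tip at (323,68). The case end corners show at (297,84) and (408,86), and the packed spoon is at (376,170).

```bash
python3 - <<'E'
from h import *
c=r.calibration('wrist');z=r.sense()['tcp_pos'][2]+.0304
print(world(c,[[323,68],[320,230]],z).round(4).tolist())
p=world(c,[[296,84],[409,86],[298,200],[397,200]],.02)*1000;print(p.round(1).tolist())
for d in r.place_of('wrist','case_1')+r.place_of('wrist','fork_1'): print(round(float(d['confidence']),2),np.round(np.array(d['centre'])*1000,1).tolist())
E
```

```text
[[0.5401, 0.2585, 0.1554], [0.5457, 0.3547, 0.1554]]
[[566.0, 251.0, 20.0], [451.0, 257.4, 20.0], [571.7, 374.0, 20.0], [458.9, 378.6, 20.0]]
0.79 [516.2, 369.0, -1.0]
0.58 [546.6, 361.2, 153.6]
```

>>> carry_out(steps=[[[-0.7,-0.2,2],0],[[-0.7,-0.2,6],0],[[-0.7,-0.2,10],0],[[-0.7,-0.2,13],0],[[-0.7,-0.2,14],0],[[-0.7,-0.2,14.5],0],[[-0.7,-0.2,14.8],0],[[-0.7,-0.2,14.8],0]])

```text
time_s: 14.6
tcp_pos: [0.5496, 0.3718, -0.0216]
ee_rot: [[-0.042, -0.999, 0.004], [-0.999, 0.042, 0.003], [-0.003, -0.004, -1.0]]
wrist_force: [0.6, -0.9, -0.1]
gripper_width: 0.202
```

>>> carry_out(steps=[[[0.1,0.1,0.2],0],[[0.1,0.1,0.3],0],[[0.1,0.1,0.3],0]])

```text
time_s: 14.9
tcp_pos: [0.5487, 0.3711, -0.0239]
ee_rot: [[-0.042, -0.999, 0.005], [-0.999, 0.042, 0.004], [-0.004, -0.004, -1.0]]
wrist_force: [0.3, -0.1, -0.6]
gripper_width: 0.204
```

>>> carry_out(steps=[[[0,0,0],0],[[0,0,0],0],[[0,0,0],0],[[0,0,0],0]], gripper=-0.15)

```text
time_s: 15.3
tcp_pos: [0.5488, 0.3711, -0.0239]
ee_rot: [[-0.042, -0.999, 0.005], [-0.999, 0.042, 0.004], [-0.004, -0.004, -1.0]]
wrist_force: [-0.1, -0.5, 0.4]
gripper_width: 0.406
```

>>> carry_out(steps=[[[0,0,-2],0],[[0,0,-5],0],[[0,0,-10],0],[[0,0,-15],0],[[0,0,-16],0],[[0,0,-16],0]])

```text
time_s: 15.9
tcp_pos: [0.5491, 0.3716, 0.1393]
ee_rot: [[-0.042, -0.999, 0.009], [-0.999, 0.042, 0.009], [-0.009, -0.009, -1.0]]
wrist_force: [-0.4, 0.5, -0.2]
gripper_width: 0.426
```

```bash
python3 - <<'E'
from h import *
look('w4')
for n,z in(('fork_1',.008),('spoon_1',.008),('case_1',.02)): show('wrist',n,z)
im=r.capture('scene')
for n,z in(('fork_1',.008),): show('scene',n,z)
cv2.imwrite('pics/both4.png',np.hstack([cv2.resize(im[80:220,230:380,::-1],None,fx=2.5,fy=2.5),cv2.imread('pics/w4.png')[50:400,130:530]]))
E
```

```text
15.9 tcp [0.5491, 0.3716, 0.1393] yaw -92.42 w 0.426
fork_1 {'conf': 0.72, 'c': [547.3, 363.5], 'size': [199.0, 25.0], 'ang': 87.0, 'wid': [25.0, 16.0], 'px': [321.0, 169.0]}
case_1 {'conf': 0.8, 'c': [512.4, 360.5], 'size': [223.0, 119.0], 'ang': 86.4, 'wid': [116.0, 118.0], 'px': [349.0, 159.0]}
fork_1 {'conf': 0.87, 'c': [163.5, -304.8], 'size': [190.0, 25.0], 'ang': 168.0, 'wid': [25.0, 15.0], 'px': [295.0, 344.0]}
fork_1 {'conf': 0.8, 'c': [486.2, -9.7], 'size': [187.0, 28.0], 'ang': 167.8, 'wid': [16.0, 28.0], 'px': [344.0, 209.0]}
fork_1 {'conf': 0.67, 'c': [551.4, 364.9], 'size': [197.0, 27.0], 'ang': 88.5, 'wid': [27.0, 16.0], 'px': [297.0, 135.0]}
```

View pics/both4.png

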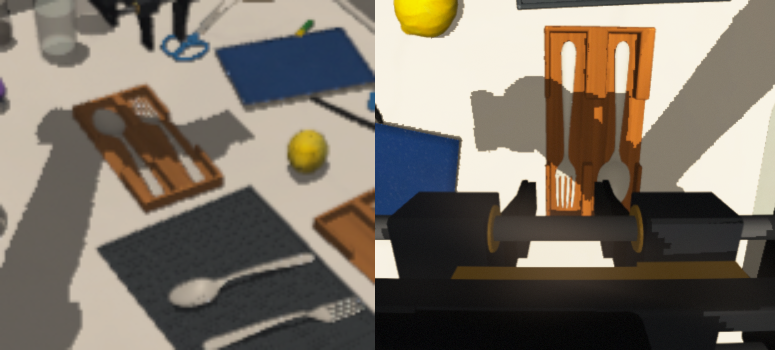

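Fork A lies down in the channel of case_L, tines at the bowl end, and the packed spoon is unmoved. Next is the spoon.

>>> carry_out(steps=[[[3,0.5,-2],-8],[[7,1,-4],-16],[[11,2,-5],-24],[[15,2.5,-5],-32],[[19,3,-5],-40],[[23,4,-5],-48],[[26,4.7,-5],-56],[[28.6,4.7,-5],-64],[[28.6,4.7,-5],-72],[[28.6,4.7,-5],-80],[[28.6,4.7,-5],-80],[[28.6,4.7,-5],-80],[[28.6,4.7,-5],-80]], gripper=1)

```text
time_s: 17.5
tcp_pos: [0.488, 0.086, 0.183]
ee_rot: [[0.976, -0.217, 0.001], [-0.217, -0.976, 0.001], [0.001, -0.001, -1.0]]
wrist_force: [-0.0, 0.0, -0.0]
gripper_width: 1.003
```

```bash
python3 - <<'E'
from h import *
c=look('w5')
for n,z in(('spoon_1',.007),('fork_1',.007),('case_1',.02)): show('wrist',n,z)
for d in r.place_of('wrist','spoon_1'): print(round(float(d['confidence']),2),np.round(np.array(d['centre'])*1000,1).tolist())
E
```

```text
17.5 tcp [0.488, 0.086, 0.183] yaw -12.53 w 1.003
spoon_1 {'conf': 0.72, 'c': [488.5, 77.8], 'size': [199.0, 40.0], 'ang': 169.6, 'wid': [40.0, 16.0], 'px': [323.0, 185.0]}
fork_1 {'conf': 0.75, 'c': [490.7, -6.5], 'size': [200.0, 26.0], 'ang': 169.2, 'wid': [17.0, 26.0], 'px': [387.0, 156.0]}
fork_1 {'conf': 0.59, 'c': [549.2, 361.3], 'size': [193.0, 26.0], 'ang': 88.3, 'wid': [26.0, 17.0], 'px': [119.0, 179.0]}
case_1 {'conf': 0.93, 'c': [642.5, 13.0], 'size': [244.0, 86.0], 'ang': 77.8, 'wid': [86.0, 40.0], 'px': [340.0, 29.0]}
case_1 {'conf': 0.75, 'c': [514.8, 364.5], 'size': [242.0, 119.0], 'ang': 87.0, 'wid': [111.0, 119.0], 'px': [126.0, 198.0]}
0.78 [491.7, 84.8, 5.9]
```

View pics/w5.png

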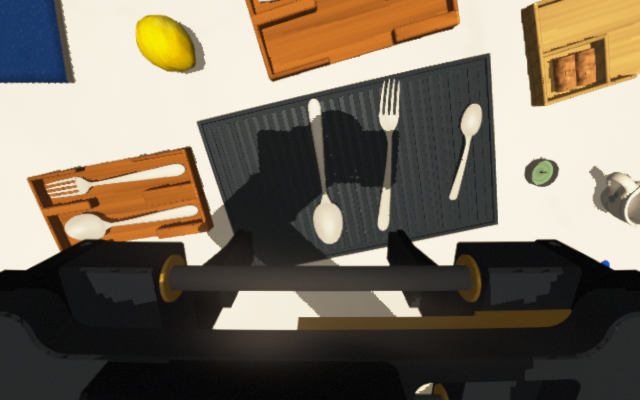

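The spoon runs from (314,100) at the handle to (328,243) at the bowl end. Fork B is at (387,156) and the teaspoon at (465,150), both undisturbed.

```bash
python3 - <<'E'
from h import *
c=r.calibration('wrist')
e=world(c,[[314,99],[328,243]],.006)*1000;b=world(c,[[328,222]],.008)*1000;d=e[0]-e[1]
print(e.round(1).tolist(),e.mean(0).round(1),np.linalg.norm(d),np.degrees(np.arctan2(d[1],d[0])),b.round(1))
m=masks('wrist','spoon_1',.007)[0]['m']
for y in(140,150,160,170,180,190): x=np.flatnonzero(m[y]);print(y,x.min(),x.max(),(world(c,[[x.mean(),y]],.016)[0]*1000).round(1)[:2])
E
```

```text
[[589.7, 71.5, 6.0], [388.9, 95.5, 6.0]] [489.3  83.5   6. ] 202.16465952778114 -6.834041989550697 [[422.3  88.6   8. ]]
140 314 321 [539.1  78. ]
150 316 321 [526.3  79.5]
160 318 322 [513.1  80.4]
170 319 323 [499.8  82. ]
180 321 324 [486.   82.9]
190 322 325 [472.2  84.5]
```

>>> carry_out(steps=[[[0.2,0.3,3],-6],[[0.2,0.3,8],-6],[[0.2,0.3,13],-6],[[0.2,0.3,17],-6],[[0.2,0.3,19.5],-6],[[0.2,0.3,20.5],-6],[[0.2,0.3,20.8],-6],[[0.2,0.3,20.8],-6]])

```text
time_s: 18.6
tcp_pos: [0.4906, 0.0833, -0.0239]
ee_rot: [[0.994, -0.112, 0.003], [-0.112, -0.994, 0.002], [0.003, -0.002, -1.0]]
wrist_force: [0.2, 0.7, 0.5]
gripper_width: 1.005
```

>>> carry_out(steps=[[[0,0,0],0],[[0,0,0],0],[[0,0,0],0],[[0,0,0],0],[[0,0,0],0],[[0,0,0],0],[[0,0,0],0],[[0,0,0],0],[[0,0,0],0],[[0,0,0],0],[[0,0,0],0],[[0,0,0],0]], gripper=-1)

```text
time_s: 19.8
tcp_pos: [0.4925, 0.0833, -0.0198]
ee_rot: [[0.994, -0.11, 0.007], [-0.11, -0.994, 0.001], [0.006, -0.002, -1.0]]
wrist_force: [-6.1, -2.9, 31.8]
gripper_width: 0.182
```

The fingers are wedging on the spoon's upper slope (16 mm instead of 31, 32 N up), so this grip isn't deep enough. I'll open and go down in guarded steps.

>>> carry_out(steps=[[[0,0,0],0],[[0,0,0],0],[[0,0,0],0],[[0,0,0],0],[[0,0,0],0],[[0,0,0],0]], gripper=0.4)

```text
time_s: 20.4
tcp_pos: [0.4922, 0.0832, -0.0203]
ee_rot: [[0.994, -0.109, 0.006], [-0.109, -0.994, 0.001], [0.006, -0.001, -1.0]]
wrist_force: [0.4, 0.2, -0.4]
gripper_width: 0.638
```

```bash
python3 - <<'E'
from h import *
s=r.sense();print(s['tcp_pos'],s['wrist_force'],s['gripper_width'])
E
```

```text
[ 0.49224346  0.0832401  -0.02025068] [ 0.43660025  0.21667394 -0.3517152 ] 0.6375719152208003
```

>>> carry_out(steps=[[[-0.2,0,0.4],0],[[-0.2,0,0.8],0],[[-0.2,0,0.8],0]])

```text
time_s: 20.7
tcp_pos: [0.4896, 0.0831, -0.0291]
ee_rot: [[0.994, -0.11, 0.004], [-0.11, -0.994, 0.0], [0.004, -0.0, -1.0]]
wrist_force: [-0.6, 0.2, -0.7]
gripper_width: 0.697
```

>>> carry_out(steps=[[[0,0,0.2],0],[[0,0,0.2],0]])

```text
time_s: 20.9
tcp_pos: [0.4899, 0.0833, -0.0305]
ee_rot: [[0.994, -0.109, 0.005], [-0.109, -0.994, -0.0], [0.005, -0.0, -1.0]]
wrist_force: [-1.0, -0.3, 5.3]
gripper_width: 0.702
```

>>> carry_out(steps=[[[0,0,0.15],0],[[0,0,0.15],0]])

```text
time_s: 21.1
tcp_pos: [0.49, 0.0833, -0.0305]
ee_rot: [[0.994, -0.108, 0.005], [-0.108, -0.994, -0.0], [0.005, -0.0, -1.0]]
wrist_force: [-4.1, -0.2, 13.2]
gripper_width: 0.701
```

Tips touch the mat at TCP z = −0.0305, so the real tip offset is 33.5 mm. I'll back up 1.5 mm and close.

>>> carry_out(steps=[[[0,0,-0.15],0],[[0,0,-0.15],0],[[0,0,-0.15],0]])

```text
time_s: 21.4
tcp_pos: [0.49, 0.0833, -0.0292]
ee_rot: [[0.994, -0.109, 0.005], [-0.109, -0.994, -0.0], [0.005, -0.0, -1.0]]
wrist_force: [-0.3, 0.1, 0.4]
gripper_width: 0.698
```

>>> carry_out(steps=[[[0,0,0],0],[[0,0,0],0],[[0,0,0],0],[[0,0,0],0],[[0,0,0],0],[[0,0,0],0],[[0,0,0],0],[[0,0,0],0]], gripper=-1)

```text
time_s: 22.2
tcp_pos: [0.4899, 0.0833, -0.0292]
ee_rot: [[0.994, -0.109, 0.005], [-0.109, -0.994, -0.0], [0.005, -0.0, -1.0]]
wrist_force: [-0.3, 0.4, 0.0]
gripper_width: 0.326
```

>>> carry_out(steps=[[[0,0,-3],0],[[0,0,-7],0],[[0,0,-12],0],[[2,1,-15],8],[[5,2,-15],16],[[8,3,-15],24],[[11,4,-15],32],[[14,5,-15],40],[[17,6,-15],48],[[17.9,6.1,-15],56],[[17.9,6.1,-15],64],[[17.9,6.1,-15],72],[[17.9,6.1,-15],80],[[17.9,6.1,-15],80],[[17.9,6.1,-15],80],[[17.9,6.1,-15],80]])

```text
time_s: 23.8
tcp_pos: [0.6605, 0.0033, 0.1216]
ee_rot: [[0.068, -0.998, 0.005], [-0.998, -0.068, -0.0], [0.001, -0.005, -1.0]]
wrist_force: [0.3, -0.0, -0.1]
gripper_width: 0.328
```

```bash
python3 - <<'E'
from h import *
c=look('w6');s=r.sense()
for n,z in(('spoon_1',s['tcp_pos'][2]+.034),('case_1',.02)): show('wrist',n,z)
for d in r.place_of('wrist','case_1')+r.place_of('wrist','spoon_1'): print(round(float(d['confidence']),2),np.round(np.array(d['centre'])*1000,1).tolist())
E
```

```text
23.8 tcp [0.6605, 0.0033, 0.1216] yaw -86.12 w 0.328
spoon_1 {'conf': 0.81, 'c': [657.3, -19.7], 'size': [158.0, 35.0], 'ang': 90.8, 'wid': [35.0, 16.0], 'px': [319.0, 182.0]}
case_1 {'conf': 0.81, 'c': [688.1, -6.7], 'size': [211.0, 120.0], 'ang': 93.5, 'wid': [114.0, 120.0], 'px': [296.0, 164.0]}
0.65 [687.6, 5.3, 0.4]
0.63 [659.6, 7.7, 151.3]
```

View pics/w6.png

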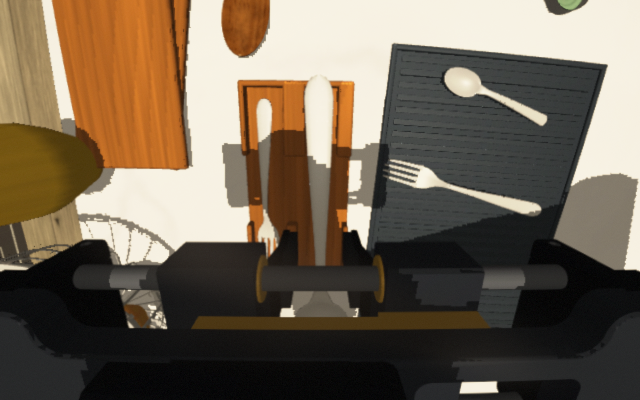

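The spoon is held, with its handle tip at (319,77). The end of case_R shows at (238,82)–(354,82), with the packed fork at its left.

```bash
python3 - <<'E'
from h import *
c=r.calibration('wrist');z=r.sense()['tcp_pos'][2]+.034
print((world(c,[[319,76],[320,150],[320.5,230]],[z][0])*1000).round(1).tolist())
p=world(c,[[238,82],[354,82]],.02)*1000;e=p.mean(0);a=np.radians(93.6);print(p.round(1).tolist(),e.round(1),(e+117*np.array([np.cos(a),np.sin(a),0])).round(1))
E
```

```text
[[667.7, -97.4, 155.7], [664.5, -57.5, 155.7], [660.8, -7.4, 155.7]]
[[751.1, -104.9, 20.0], [634.5, -112.4, 20.0]] [ 692.8 -108.7   20. ] [685.5   8.1  20. ]
```

>>> carry_out(steps=[[[-0.1,0,2],0],[[-0.1,0,6],0],[[-0.1,0,10],0],[[-0.1,0,13],0],[[-0.1,0,14],0],[[-0.1,0,14.6],0],[[-0.1,0,14.8],0],[[-0.1,0,14.8],0]])

```text
time_s: 24.85
tcp_pos: [0.6624, 0.0045, -0.0248]
ee_rot: [[0.067, -0.998, 0.007], [-0.998, -0.067, 0.0], [0.0, -0.007, -1.0]]
wrist_force: [-0.9, 0.2, 0.0]
gripper_width: 0.333
```

>>> carry_out(steps=[[[0,0.15,0.15],0],[[0,0.15,0.3],0],[[0,0.15,0.3],0]])

```text
time_s: 25.15
tcp_pos: [0.6611, 0.0044, -0.0272]
ee_rot: [[0.067, -0.998, 0.008], [-0.998, -0.067, 0.0], [0.0, -0.008, -1.0]]
wrist_force: [0.4, 1.0, -0.3]
gripper_width: 0.332
```

>>> carry_out(steps=[[[0,0,0],0],[[0,0,0],0],[[0,0,0],0],[[0,0,0],0]], gripper=0.05)

```text
time_s: 25.55
tcp_pos: [0.6612, 0.0045, -0.0271]
ee_rot: [[0.067, -0.998, 0.009], [-0.998, -0.067, 0.0], [0.0, -0.009, -1.0]]
wrist_force: [0.2, 0.4, -0.3]
gripper_width: 0.51
```

>>> carry_out(steps=[[[0,0,-2],0],[[0,0,-5],0],[[0,0,-10],0],[[0,0,-15],0],[[0,0,-16],0],[[0,0,-16],0]])

```text
time_s: 26.15
tcp_pos: [0.6614, 0.0048, 0.1361]
ee_rot: [[0.067, -0.998, 0.015], [-0.998, -0.067, 0.002], [-0.001, -0.015, -1.0]]
wrist_force: [-0.6, 0.1, -0.8]
gripper_width: 0.523
```

```bash
python3 - <<'E'
from h import *
c=look('w7')
for n,z in(('spoon_1',.008),('fork_1',.008),('teaspoon_1',.007)): show('wrist',n,z)
for n in('fork_1','spoon_1'):
  for d in r.place_of('wrist',n): print(n,round(float(d['confidence']),2),np.round(np.array(d['centre'])*1000,1).tolist())
im=r.capture('scene')
cv2.imwrite('pics/both7.png',np.hstack([cv2.resize(im[130:270,330:480,::-1],None,fx=2.5,fy=2.5),cv2.imread('pics/w7.png')[50:400,130:530]]))
E
```

```text
26.15 tcp [0.6614, 0.0048, 0.1361] yaw -86.17 w 0.523
spoon_1 {'conf': 0.87, 'c': [656.7, 4.1], 'size': [201.0, 39.0], 'ang': 93.1, 'wid': [39.0, 17.0], 'px': [322.0, 194.0]}
fork_1 {'conf': 0.93, 'c': [488.3, -5.9], 'size': [192.0, 26.0], 'ang': 166.4, 'wid': [16.0, 26.0], 'px': [458.0, 185.0]}
fork_1 {'conf': 0.32, 'c': [684.0, -0.8], 'size': [224.0, 121.0], 'ang': 93.0, 'wid': [120.0, 121.0], 'px': [301.0, 161.0]}
teaspoon_1 {'conf': 0.8, 'c': [475.9, -108.5], 'size': [126.0, 26.0], 'ang': 160.6, 'wid': [11.0, 26.0], 'px': [481.0, 91.0]}
fork_1 0.68 [491.1, -2.4, 4.4]
spoon_1 0.87 [664.8, 6.4, 0.7]
```

View pics/both7.png

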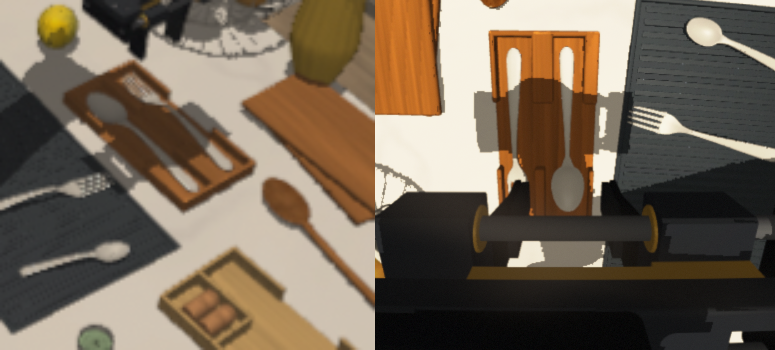

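The spoon lies in case_R's recess beside the packed fork. Next is the spare fork, fork B.

>>> carry_out(steps=[[[0,3,-2],-8],[[0,6,-4],-16],[[0,9,-5],-24],[[0,12,-5],-32],[[0,15,-5],-40],[[-0.2,17.2,-5],-48],[[-0.2,17.2,-5],-56],[[-0.2,17.2,-5],-64],[[-0.2,17.2,-5],-72],[[-0.2,17.2,-5],-75],[[-0.2,17.2,-5],-75],[[-0.2,17.2,-5],-75]], gripper=1)

```text
time_s: 27.7
tcp_pos: [0.4869, -0.0053, 0.1796]
ee_rot: [[0.981, -0.195, 0.004], [-0.195, -0.981, -0.001], [0.004, -0.0, -1.0]]
wrist_force: [-0.4, 0.3, -0.7]
gripper_width: 1.0
```

```bash
cat >> h.py <<'E'
def axis(name,zt,zm,near):
    """medial line of the piece nearest `near` (mm): ends, centre and yaw"""
    c=r.calibration('wrist')
    for o in masks('wrist',name,zt):
        if np.hypot(*(np.array(o['c'])-near))>60: continue
        yx=np.argwhere(o['m'])[:,::-1];w=world(c,yx,zt)[:,:2]*1000
        u=np.array([np.cos(np.radians(o['ang'])),np.sin(np.radians(o['ang']))]);t=(w-o['c'])@u
        E=[w[(t>t.max()-6)].mean(0)+u*2,w[(t<t.min()+6)].mean(0)-u*2];d=E[0]-E[1]
        mid=np.abs(t)<12
        print(name,o['conf'],'ends',np.round(E,1).tolist(),'c',np.mean(E,0).round(1),'len',np.linalg.norm(d).round(1),'yaw',np.degrees(np.arctan2(d[1],d[0])).round(1),'mid line',(world(c,yx[mid],zm)[:,:2].mean(0)*1000).round(1))
E
python3 - <<'E'
from h import *
look('w8')
axis('fork_1',.006,.016,(489,-5));axis('teaspoon_1',.006,.012,(477,-109))
for n in('fork_1','teaspoon_1','drawer_tray'):
  for d in r.place_of('wrist',n): print(n,round(float(d['confidence']),2),np.round(np.array(d['centre'])*1000,1).tolist())
show('wrist','drawer_tray',.024)
E
```

```text
27.7 tcp [0.4869, -0.0053, 0.1796] yaw -11.25 w 1.0
fork_1 0.85 ends [[393.3, 14.1], [582.1, -22.2]] c [487.7  -4.1] len 192.2 yaw 169.1 mid line [488.1  -5.7]
teaspoon_1 0.87 ends [[418.7, -90.8], [539.1, -128.9]] c [ 478.9 -109.8] len 126.3 yaw 162.5 mid line [ 479.4 -110. ]
fork_1 0.87 [494.6, -8.5, 5.4]
fork_1 0.57 [550.2, 366.3, 5.1]
fork_1 0.48 [490.7, 366.8, 6.3]
teaspoon_1 0.82 [479.2, -109.2, 2.9]
teaspoon_1 0.61 [545.0, 365.2, 4.1]
drawer_tray 0.87 [589.6, -321.4, 0.7]
drawer_tray {'conf': 0.71, 'c': [589.6, -301.4], 'size': [223.0, 121.0], 'ang': 95.0, 'wid': [121.0, 96.0], 'px': [543.0, 53.0]}
```

>>> carry_out(steps=[[[0.5,0,3],0],[[0.5,0,8],0],[[0.5,0,13],0],[[0.5,0,17],0],[[0.5,0,19.5],0],[[0.5,0,20.5],0],[[0.5,0,20.8],0],[[0.5,0,20.8],0]])

```text
time_s: 28.85
tcp_pos: [0.4939, -0.006, -0.0272]
ee_rot: [[0.981, -0.194, 0.007], [-0.194, -0.981, -0.0], [0.007, -0.001, -1.0]]
wrist_force: [-0.1, 0.9, 0.2]
gripper_width: 1.002
```

>>> carry_out(steps=[[[0,0,0.15],0],[[0,0,0.15],0]])

```text
time_s: 29.05
tcp_pos: [0.4951, -0.0057, -0.0275]
ee_rot: [[0.981, -0.194, 0.01], [-0.194, -0.981, 0.001], [0.009, -0.003, -1.0]]
wrist_force: [-0.5, 0.7, -0.8]
gripper_width: 0.998
```

>>> carry_out(steps=[[[0,0,0],0],[[0,0,0],0],[[0,0,0],0],[[0,0,0],0],[[0,0,0],0],[[0,0,0],0],[[0,0,0],0],[[0,0,0],0],[[0,0,0],0],[[0,0,0],0],[[0,0,0],0],[[0,0,0],0]], gripper=-1)

```text
time_s: 30.25
tcp_pos: [0.4951, -0.0057, -0.0275]
ee_rot: [[0.981, -0.194, 0.01], [-0.194, -0.981, 0.001], [0.009, -0.003, -1.0]]
wrist_force: [0.5, -0.6, 0.6]
gripper_width: 0.229
```

>>> carry_out(steps=[[[0,0,-3],0],[[0,0,-7],0],[[0,0,-12],0],[[2,3,-15],8],[[4,6,-15],16],[[6,10,-15],24],[[8,13,-15],32],[[10,16,-15],40],[[12,19,-15],48],[[14,22,-15],56],[[16,25,-15],64],[[18.1,28.3,-15],72],[[18.1,28.3,-15],74],[[18.1,28.3,-15],74],[[18.1,28.3,-15],74],[[18.1,28.3,-15],74]])

```text
time_s: 31.85
tcp_pos: [0.6162, -0.3177, 0.1235]
ee_rot: [[0.086, -0.996, 0.009], [-0.996, -0.086, 0.001], [-0.0, -0.009, -1.0]]
wrist_force: [-0.0, -0.2, -0.6]
gripper_width: 0.232
```

```bash
python3 - <<'E'
from h import *
c=look('w9');s=r.sense()
for n,z in(('fork_1',s['tcp_pos'][2]+.033),('drawer_tray',.024)): show('wrist',n,z)
for d in r.place_of('wrist','drawer_tray')+r.place_of('wrist','fork_1'): print(round(float(d['confidence']),2),np.round(np.array(d['centre'])*1000,1).tolist())
E
```

```text
31.85 tcp [0.6162, -0.3177, 0.1235] yaw -85.08 w 0.232
fork_1 {'conf': 0.85, 'c': [615.1, -337.3], 'size': [151.0, 26.0], 'ang': 98.2, 'wid': [12.0, 24.0], 'px': [320.0, 182.0]}
fork_1 {'conf': 0.7, 'c': [422.7, -358.6], 'size': [27.0, 8.0], 'ang': 168.8, 'wid': [7.0, 7.0], 'px': [624.0, 210.0]}
drawer_tray {'conf': 0.71, 'c': [592.8, -335.7], 'size': [214.0, 119.0], 'ang': 95.4, 'wid': [105.0, 119.0], 'px': [349.0, 157.0]}
0.72 [590.5, -318.6, 1.5]
0.63 [617.6, -314.6, 157.8]
```

View pics/w9.png

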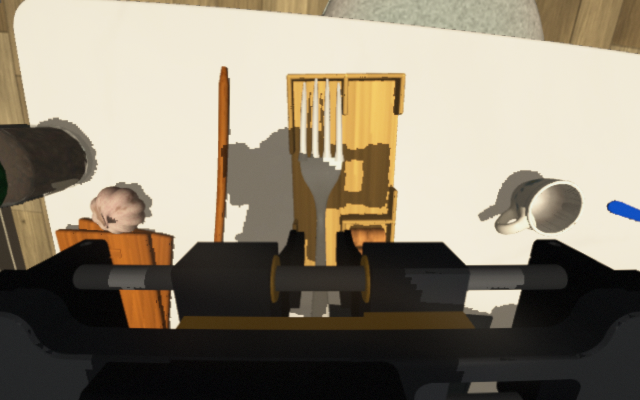

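The fork is held with its tine tips at (322,79). The tray end corners show at (287,75) and (404,75), with the bay divider at (345,80–105).

```bash
python3 - <<'E'
from h import *
c=r.calibration('wrist');z=r.sense()['tcp_pos'][2]+.033
print((world(c,[[322,79],[320,150],[320,220]],z)*1000).round(1).tolist())
p=world(c,[[287,75],[404,75]],.024)*1000;e=p.mean(0);a=np.radians(95.2);u=np.array([np.cos(a),np.sin(a),0]);v=np.array([-u[1],u[0],0])
ctr=e+120*u;print(p.round(1).tolist(),'tray',ctr.round(1),'long bay',(ctr-28.5*v).round(1),'short',(ctr-40*u+28.5*v).round(1))
E
```

```text
[[623.6, -417.3, 156.8], [621.3, -378.6, 156.8], [617.6, -335.0, 156.8]]
[[660.4, -434.6, 24.0], [544.8, -444.8, 24.0]] tray [ 591.7 -320.2   24. ] long bay [ 620.1 -317.6   24. ] short [ 566.9 -362.6   24. ]
```

>>> carry_out(steps=[[[0.2,-0.3,2],0],[[0.2,-0.3,6],0],[[0.2,-0.3,10],0],[[0.2,-0.3,13],0],[[0.2,-0.3,14],0],[[0.2,-0.3,14.6],0],[[0.2,-0.3,14.9],0],[[0.2,-0.3,14.9],0]])

```text
time_s: 32.9
tcp_pos: [0.6222, -0.3199, -0.0237]
ee_rot: [[0.085, -0.996, 0.012], [-0.996, -0.085, -0.0], [0.001, -0.012, -1.0]]
wrist_force: [-0.4, -0.3, -0.2]
gripper_width: 0.234
```

>>> carry_out(steps=[[[0,0.3,0.15],0],[[0,0.3,0.25],0],[[0,0.3,0.25],0]])

```text
time_s: 33.2
tcp_pos: [0.6194, -0.3203, -0.0254]
ee_rot: [[0.085, -0.996, 0.014], [-0.996, -0.085, -0.0], [0.002, -0.014, -1.0]]
wrist_force: [-0.3, 0.1, -0.2]
gripper_width: 0.234
```

>>> carry_out(steps=[[[0,0,0],0],[[0,0,0],0],[[0,0,0],0],[[0,0,0],0]], gripper=-0.1)

```text
time_s: 33.6
tcp_pos: [0.6195, -0.3203, -0.0254]
ee_rot: [[0.085, -0.996, 0.014], [-0.996, -0.085, -0.001], [0.002, -0.014, -1.0]]
wrist_force: [-0.4, 0.6, 0.2]
gripper_width: 0.438
```

>>> carry_out(steps=[[[0,0,-2],0],[[0,0,-5],0],[[0,0,-10],0],[[0,0,-15],0],[[0,0,-16],0],[[0,0,-16],0]])

```text
time_s: 34.2
tcp_pos: [0.6189, -0.3207, 0.138]
ee_rot: [[0.085, -0.996, 0.02], [-0.996, -0.085, -0.002], [0.004, -0.02, -1.0]]
wrist_force: [-0.0, -0.5, -0.8]
gripper_width: 0.447
```

```bash
python3 - <<'E'
from h import *
c=look('w10')
for n,z in(('fork_1',.008),('drawer_tray',.024)): show('wrist',n,z)
for d in r.place_of('wrist','drawer_tray')+r.place_of('wrist','fork_1'): print(round(float(d['confidence']),2),np.round(np.array(d['centre'])*1000,1).tolist())
E
```

```text
34.2 tcp [0.6189, -0.3207, 0.138] yaw -85.1 w 0.447
fork_1 {'conf': 0.97, 'c': [235.0, -322.2], 'size': [64.0, 16.0], 'ang': 167.0, 'wid': [13.0, 14.0], 'px': [621.0, 211.0]}
fork_1 {'conf': 0.87, 'c': [616.3, -315.4], 'size': [195.0, 24.0], 'ang': 95.6, 'wid': [16.0, 24.0], 'px': [321.0, 182.0]}
drawer_tray {'conf': 0.75, 'c': [589.2, -332.7], 'size': [214.0, 117.0], 'ang': 95.5, 'wid': [117.0, 117.0], 'px': [347.0, 163.0]}
0.81 [590.3, -323.0, -0.1]
0.62 [620.6, -316.2, 6.6]
```

View pics/w10.png

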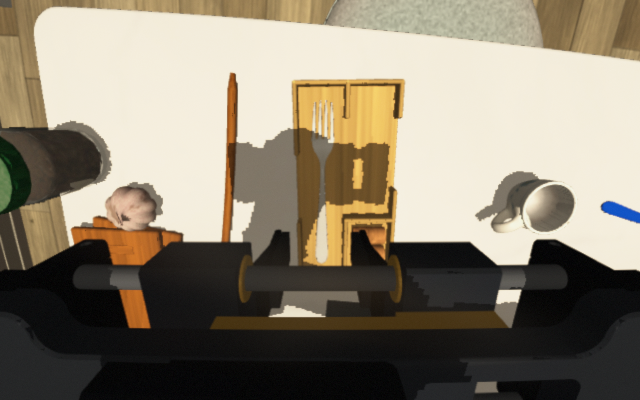

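The fork lies flat in the long bay. Last piece: the teaspoon.

>>> carry_out(steps=[[[-3,2,0],-8],[[-7,4,0],-16],[[-11,6,0],-24],[[-15,8,0],-32],[[-19,10,0],-40],[[-22.2,12.1,0],-48],[[-22.2,12.1,0],-56],[[-22.2,12.1,0],-64],[[-22.2,12.1,0],-67.5],[[-22.2,12.1,0],-67.5],[[-22.2,12.1,0],-67.5]], gripper=1)

```text
time_s: 35.55
tcp_pos: [0.4761, -0.109, 0.13]
ee_rot: [[0.953, -0.304, 0.007], [-0.304, -0.953, 0.001], [0.007, -0.003, -1.0]]
wrist_force: [-0.1, 0.5, -0.3]
gripper_width: 0.998
```

```bash
python3 - <<'E'
from h import *
look('w11');axis('teaspoon_1',.006,.012,(477,-109))
for d in r.place_of('wrist','teaspoon_1'): print(round(float(d['confidence']),2),np.round(np.array(d['centre'])*1000,1).tolist())
E
```

```text
35.55 tcp [0.4761, -0.109, 0.13] yaw -17.7 w 0.998
teaspoon_1 0.86 ends [[419.7, -91.3], [538.4, -128.2]] c [ 479.1 -109.7] len 124.3 yaw 162.7 mid line [ 479.3 -109.7]
0.75 [481.9, -114.9, 0.7]
```

>>> carry_out(steps=[[[0.2,0,3],0],[[0.2,0,7],0],[[0.2,0,11],0],[[0.2,0,14],0],[[0.2,0,15.3],0],[[0.2,0,15.7],0],[[0.2,0,15.7],0]])

```text
time_s: 36.4
tcp_pos: [0.4797, -0.1096, -0.0269]
ee_rot: [[0.953, -0.304, 0.008], [-0.304, -0.953, 0.001], [0.007, -0.003, -1.0]]
wrist_force: [-0.2, -0.3, -0.6]
gripper_width: 1.001
```

>>> carry_out(steps=[[[0,0,0.1],0],[[0,0,0.1],0]])

```text
time_s: 36.6
tcp_pos: [0.4805, -0.1096, -0.0269]
ee_rot: [[0.953, -0.304, 0.01], [-0.304, -0.953, 0.001], [0.009, -0.004, -1.0]]
wrist_force: [0.4, -0.2, 0.5]
gripper_width: 1.0
```

>>> carry_out(steps=[[[0,0,0.25],0],[[0,0,0.25],0],[[0,0,0.25],0]])

```text
time_s: 36.9
tcp_pos: [0.4807, -0.1095, -0.0292]
ee_rot: [[0.953, -0.304, 0.01], [-0.304, -0.953, 0.001], [0.01, -0.004, -1.0]]
wrist_force: [-0.9, 0.9, -0.1]
gripper_width: 1.0
```

>>> carry_out(steps=[[[0,0,0],0],[[0,0,0],0],[[0,0,0],0],[[0,0,0],0],[[0,0,0],0],[[0,0,0],0],[[0,0,0],0],[[0,0,0],0],[[0,0,0],0],[[0,0,0],0],[[0,0,0],0],[[0,0,0],0]], gripper=-1)

```text
time_s: 38.1
tcp_pos: [0.4807, -0.1096, -0.0292]
ee_rot: [[0.953, -0.304, 0.01], [-0.304, -0.953, 0.001], [0.01, -0.004, -1.0]]
wrist_force: [-0.2, -0.2, 0.2]
gripper_width: 0.21
```

>>> carry_out(steps=[[[0,0,-3],0],[[0,0,-7],0],[[0,0,-12],0],[[2,3,-15],8],[[4,6,-15],16],[[6,9,-15],24],[[8,12,-15],32],[[10,14,-15],40],[[12,17,-15],48],[[14,19,-15],56],[[15.9,21.5,-15],64],[[15.9,21.5,-15],67],[[15.9,21.5,-15],67],[[15.9,21.5,-15],67],[[15.9,21.5,-15],67]])

```text
time_s: 39.6
tcp_pos: [0.5652, -0.3622, 0.1216]
ee_rot: [[0.094, -0.996, 0.01], [-0.996, -0.094, 0.001], [-0.0, -0.01, -1.0]]
wrist_force: [-0.2, 1.2, -0.6]
gripper_width: 0.211
```

```bash
python3 - <<'E'
from h import *
c=look('w12');s=r.sense()
for n,z in(('teaspoon_1',s['tcp_pos'][2]+.034),('drawer_tray',.024),('fork_1',.008)): show('wrist',n,z)
for d in r.place_of('wrist','drawer_tray')+r.place_of('wrist','teaspoon_1'): print(round(float(d['confidence']),2),np.round(np.array(d['centre'])*1000,1).tolist())
E
```

```text
39.6 tcp [0.5652, -0.3622, 0.1216] yaw -84.6 w 0.211
teaspoon_1 {'conf': 0.69, 'c': [565.6, -365.8], 'size': [117.0, 27.0], 'ang': 96.0, 'wid': [10.0, 27.0], 'px': [319.0, 204.0]}
fork_1 {'conf': 0.9, 'c': [203.2, -314.6], 'size': [133.0, 16.0], 'ang': 164.6, 'wid': [8.0, 15.0], 'px': [594.0, 249.0]}
fork_1 {'conf': 0.76, 'c': [622.7, -350.4], 'size': [126.0, 25.0], 'ang': 93.2, 'wid': [9.0, 23.0], 'px': [271.0, 185.0]}
0.92 [590.8, -320.4, -1.6]
0.56 [567.6, -361.4, 152.2]
```

View pics/w12.png

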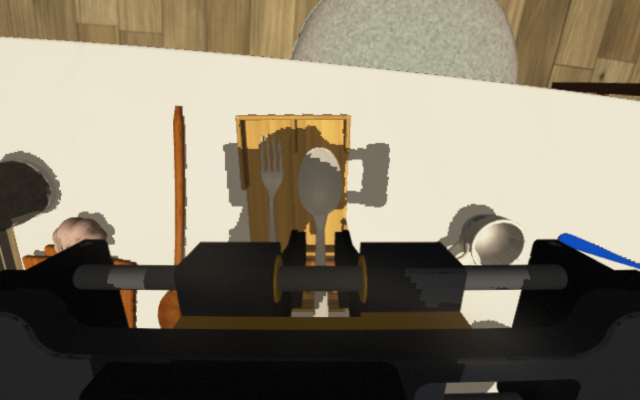

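The teaspoon hangs over the short bay with its bowl at (321,175), and the fork at (271,185) is well clear.

>>> carry_out(steps=[[[0.2,0,2],0],[[0.2,0,6],0],[[0.2,0,10],0],[[0.2,0,13],0],[[0.2,0,14],0],[[0.2,0,14.6],0],[[0.2,0,14.8],0],[[0.2,0,14.8],0]])

```text
time_s: 40.7
tcp_pos: [0.5683, -0.3649, -0.0247]
ee_rot: [[0.094, -0.996, 0.013], [-0.996, -0.094, -0.0], [0.002, -0.013, -1.0]]
wrist_force: [0.0, 0.3, 0.4]
gripper_width: 0.211
```

>>> carry_out(steps=[[[0,0.2,0.2],0],[[0,0.2,0.35],0],[[0,0.2,0.35],0]])

```text
time_s: 41.0
tcp_pos: [0.5665, -0.3652, -0.0276]
ee_rot: [[0.093, -0.996, 0.014], [-0.996, -0.093, -0.001], [0.002, -0.014, -1.0]]
wrist_force: [-0.4, -0.1, -0.3]
gripper_width: 0.21
```

>>> carry_out(steps=[[[0,0,0],0],[[0,0,0],0],[[0,0,0],0],[[0,0,0],0]], gripper=-0.3)

```text
time_s: 41.4
tcp_pos: [0.5666, -0.3652, -0.0276]
ee_rot: [[0.093, -0.996, 0.014], [-0.996, -0.094, -0.001], [0.002, -0.014, -1.0]]
wrist_force: [-0.6, 0.6, -0.4]
gripper_width: 0.342
```

>>> carry_out(steps=[[[0,0,-2],0],[[0,0,-5],0],[[-3,1,-10],0],[[-6,3,-15],0],[[-8,8,-18],0],[[-8,12,-18],0],[[-8,15,-18],0],[[-8,15,-18],0]])

```text
time_s: 42.2
tcp_pos: [0.4026, -0.2986, 0.1513]
ee_rot: [[0.091, -0.996, 0.014], [-0.996, -0.091, 0.0], [0.001, -0.014, -1.0]]
wrist_force: [0.8, -0.6, -0.6]
gripper_width: 0.351
```

```bash
python3 - <<'E'
from h import *
c=look('w13')
im=r.capture('scene');a=cv2.resize(im[95:315,240:500,::-1],None,fx=2.65,fy=2.65,interpolation=cv2.INTER_CUBIC)
cv2.imwrite('pics/final.png',a)
for n in('fork_1','spoon_1','teaspoon_1','case_1','drawer_tray'):
  for d in r.place_of('scene',n): print(n,round(float(d['confidence']),2),np.round(np.array(d['centre'])*1000,1).tolist())
E
```

```text
42.2 tcp [0.4026, -0.2986, 0.1513] yaw -84.76 w 0.351
fork_1 0.71 [157.0, -305.1, -2.7]
fork_1 0.66 [617.2, -315.0, 3.2]
fork_1 0.6 [546.5, 366.5, 8.1]
spoon_1 0.68 [661.3, 1.9, 7.1]
case_1 0.79 [516.6, 366.8, 0.1]
drawer_tray 0.83 [589.4, -323.0, -2.5]
drawer_tray 0.2 [492.2, 366.5, 1.8]
```

View pics/final.png

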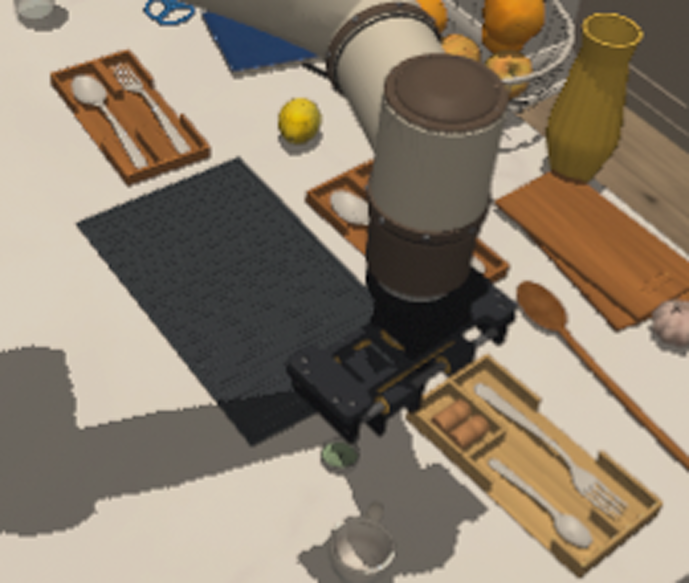

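The final view shows the mat empty, case_L with spoon and fork, case_R with its spoon (the rest is behind the arm), and the fork and teaspoon in their tray bays. The arm is clear of everything, so I'm handing in.

```bash
python3 -c "
from station import r
print(r.finish_job())"
```

```text
the job is handed in; nothing more can be done
None
```

I packed both cases and put the leftovers in the drawer tray, handing in at about 43 s of robot time. One table fork went into the case that already had the spoon, and the table spoon into the case that already had the fork. The spare fork is in the tray's long bay and the teaspoon in the short bay. I lowered each piece to within about 1–2 mm of the floor before letting go, and left the packed pieces, blue fork and other look-alikes alone.

**Last checks:**
- **Placement:** the pictures show all four pieces lying in their recesses or bays, and the mat is empty. Measured centres of the fork in its case, the spoon and the spare fork are within about 4 mm of target.
- **Not fully confirmed:** in the last scene picture the arm hid part of the case with the packed fork. The final detector run returned nothing for the teaspoon or for that packed fork. I confirmed that case in the picture taken right after placing the spoon, and the teaspoon by eye in the last picture.

**What went wrong on the way:**
- **Reported tool point:** it lies about 33 mm beyond the real fingertips. My first attempts therefore closed above the first fork, and once pressed on it with about 20 N.
- **Spoon grip:** my first grip on the spoon was too shallow and pushed up with about 32 N. After I found the mat by touch, the remaining grasps held.
- **Finger widths:** the fingers stopped about 3–5 mm narrower than the listed values. Nothing slipped.

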